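Screw the cap onto the dry-storage jar of polished specimens

ROBOT

A 7-joint arm with a two-finger parallel gripper is mounted at the origin on a cart in front of the work surface, level with it; the furniture and walls round the work are solid. World frame = base frame: x ahead of the robot, y to its left, z up, the work surface at z = 0. Lengths are in mm, angles in rad, forces in N, time in s.
With the tool pointing down it reaches from about 350 to 900 mm from the base axis. Payload 8.1 kg.
Tool frame: the origin (TCP) lies at the very end of the fingers, on their centre line; the grasp point (between the pads) lies 19 mm behind it (robot.pinch_z is the distance from the TCP to the grasp point, in mm); z points along the fingers, y is the line along which they close (so a half turn about z gives the same grasp; the last joint's range is limited). The gripper opens to 85 mm and grips with 20 to 120 N. Pads are 22 mm wide; open, the fingers measure 114 mm over their backs; the gripper's body (76 mm by 85 mm) begins 54 mm behind the grasp point. The pads swing forward as they close: fully open they stand 13 mm farther back than shut.
Start: joints at [1.135, 0.434, 0.025, 1.573, -0.012, 1.134, -0.075], TCP at [204.159, -590.73, 207.923] pointing down, gripper open.
Joint ranges: [-2.62, 2.62], [-0.44, 2.09], [-1.27, 1.32], [0.08, 2.57], [-1.32, 4.46], [0.12, 2], [-2.74, 2.74]. Speed limits (rad/s): [2.22, 2.22, 3.01, 3.01, 3.14, 3.14, 3.14].

INTERFACE

Orientations are given as [roll, pitch, yaw] about the fixed x, y, z axes, in that order (R = Rz(yaw) Ry(pitch) Rx(roll)).
In Python, from bench import robot gives the robot as it stands. The module is installed in compiled form; this text tells all that it offers.
- The arm moves only by the tool play_rows, never from a script. Its argument "deltas" is text: rows parted by semicolons, each of 7 numbers parted by spaces: the shift along the world's x, y, z scaled (see below), then the turn, a rotation vector about the world's x, y, z scaled (see below), then the opening, from 0 (shut) to 1 (fully open). In form: tx ty tz wx wy wz hand; .... A call has 1 to 12 rows; each row shifts and turns the commanded pose from where the row before left it; what a row does not reach is not made up. The controller multiplies each number of a shift by 20 mm and each number of a turn by 0.1 rad. A row lasts 1/10 s, in which the tool goes at most 50 mm and 8.59 degrees, less where a joint would pass 70% of its speed; a pose out of reach is approached as far as the arm can. A call with a number of a shift or a turn outside -1 to 1 is refused whole. A call with a gripper value outside its range is refused whole. The fingers move at their own pace and stop on an object; the grip force is fixed at half the most. Time passes only in rows, so rows that do not move let the fingers close. It gives the time, the measured TCP pose, the force, the opening and the grip force at its end, in the units of the state.
- robot.get_obs(): the state, without advancing time (a new reading comes with each control period).
- robot.snapshot(name): name is "scene" or "top" or "wrist"; returns (picture, depth): 420x560x3 uint8, blue, green, red; 420x560 float32, mm along the optical axis (not along the pixel's ray), 0 where there is no reading.
- robot.camera_params(name): a dict with "fov_y" (degrees; the focal length in pixels is half the picture's height over the tangent of half this angle, whatever the lens; pixels are square), "cx", "cy" (the principal point, pixels), "view" (4x4, takes a point from world to camera coordinates); the wrist camera has in their place "hand_eye" (4x4, takes a point from camera to tool coordinates, whose origin is the TCP and whose axes are the flange's). Camera axes: x right, y down, z forward; pixel columns grow to the right and rows downward; lengths in mm; the calibration is good to about 2 mm. The wrist camera is an equidistant fisheye: a pixel r from the principal point sees the ray r / f radians off the axis. A picture is of the moment at which its call begins: read the wrist's pose just before it. camera_params takes no time and is no camera call.
- robot.close_job(): hands the job in; it is judged then, once.
Trained networks look in the newest picture that a camera, given by its name, has taken for a name from the list of things; names that differ only in an ending like _2 or _b are one class to them, and where a whole thing is asked for, a point or a joint stands for the part that bears it (a point fixed in the world has none). Each returns a list of dicts, best first, with "p" (0 to 1); they miss things now and then, are a little off and sometimes report something else, mostly with a low value. They report only what shows in the picture. A call takes as long as a camera call. They do not tell look-alikes from the thing itself.
- robot.trace(target, camera): "pixels" (420x560 bool, what is visible of it) and "rect" ([left, top, width, height] in pixels, round what is visible of it).
The state is a dict: "t": time; "joints": joint angles; "qvel": joint speeds; "joint_torque": joint torques, N m; "tool_pos": TCP position; "tool_rot": TCP orientation; "wrist_force": force on the tool from outside, world axes, zero at the start; "ft_torque": the same for the moment, N m; "gripper_width": finger opening in mm; "finger_force": force on a finger pad.
Only numpy, scipy, OpenCV 4.12 (cv2) and the standard library are available. Lean on these libraries where they do the work, as an engineer would, in place of code of your own. Each camera call takes 0.05 s, during which the arm holds its last target. There are 200 camera calls.

TASK

Put the blue screw cap on the glass specimen jar so that the polished specimens stay dry: set it level on the neck, turn it gently backward (counter-clockwise) until you feel it drop at the thread start, then screw it forward (clockwise) until it is fully home on its seal, and let go. Do not force it on crooked, jam it against the threads or overtighten it, and leave the small things lying round the jar where they are.

Things in the scene. Friction and masses are not known exactly. Their poses are not given: they have to be found in the camera images.
- cap_mid (a point): centre, half-way up, of the loose blue screw cap: round, 56 mm in diameter, 24 mm high, grippy ribbed rim, about 60 g, standing open side down on the bench. z is up, out of its closed top. Its top is 5 mm thick: the inner ceiling is 7 mm above this point, the skirt ends 12 mm below it. Grip it anywhere round the rim
- cap_lugs (a point): on the cap's axis, 6.75 mm below cap_mid, level with the centres of three rounded lugs, evenly spaced, that stick 4 mm inward from the skirt, each 7.5 mm (19 degrees) wide and 3.5 mm high; one lies on this point's x axis. Turning it home needs no more than about 0.3 N m, so a light grip is enough
- jar_mouth (a point): centre of the jar's mouth, at the top of the relaxed orange sealing ring, 94 mm above the bench, z up. The cap's ceiling meets the ring when cap_mid is 7 mm below this point; screwed fully home, cap_mid is about 9.5 mm below it. The ring yields by about 1 mm per 4 N. The neck is tapered at the top and centres a cap up to 3 mm off
- neck_thread (a point): on the jar's axis, 8 mm below the mouth, level with the tops of three equal thread ridges (47 mm over all), one every 120 degrees. Lugs resting on them hold cap_mid 0.5 mm above jar_mouth (3 mm above if on the stops). Between ridges are three openings 40 degrees wide where the lugs drop in. How the openings are turned about the axis is NOT measured and differs each time
- thread_stop (a point): on the jar's axis, 15.2 mm below the mouth, level with the deepest underside of the ridges. From its opening a ridge's underside runs clockwise, 4.2 mm down over 50 degrees, then level for 18 degrees to a stop: home, 50 to 80 degrees clockwise of where the cap dropped in. The stop also stands 2.5 mm above the ridge top, so a cap still on top of the ridges soon jams if turned clockwise
- jar_holder: square aluminium block, 92 x 92 mm, 24 mm high, a screw in each corner, fixed to the bench; it holds the clear glass jar (66 mm in diameter, neck up, shoulder 26 mm below the mouth, two small specimens inside) so that the jar does not turn or move. Origin: centre of its underside, on the jar's axis; z up. Its yaw says nothing about the thread
- near_specimen: loose grey round mounted specimen, 31 mm in diameter, 17 mm high, about 10 cm behind the jar; origin at the centre of its underside. Leave it alone
- near_loupe: loose black pocket loupe, 34 x 77 x 13 mm, lying to the left of the jar; origin at the centre of its underside. Leave it alone
- near_tweezers: loose steel tweezers, 11 x 125 x 7 mm, lying beyond the place where the cap stands; origin at the centre of the underside, long axis y. Leave them alone
Mind the look-alikes: they are no part of the job. Of the things that look like the part that bears cap_mid, the smallest one is meant.

How it is judged:
By the outcome, as a careful person would: the job done as asked, in the order asked, and still so for the second after the job is handed in, with the robot touching nothing.
It also fails if it takes over 61 s, if anything falls off the work surface, if the arm or the gripper's body presses on something with over 40 N, if the wrist force passes 120 N, or if a joint passes its speed limit or range.

## Working session

There is one attempt and no reset: what is moved stays moved. The work goes in short steps, Python scripts to look and compute and a tool call to move; the robot and the scene stay as the last step left them, time stands still between calls to the robot, and variables do not carry over. Pictures are saved under pics/ and viewed, at most 10 in all, crops included, and the job is handed in when it is done.

Besides the shell and the picture viewer there is one more tool, called as a command line: name --argument value ..., lists and objects as JSON in quotes. play_rows: Moves the arm, as the interface text tells. Shifts and turns lie within -1 to 1; 1 stands for 20 mm of shift or 0.1 rad of turn. Its arguments: {"type":"object","properties":{"deltas":{"type":"string"}},"required":["deltas"]}

```bash
mkdir -p pics
cat > h.py <<'E'
import numpy as np, cv2
from bench import robot
def cloud(cam, depth):
    p=robot.camera_params(cam); h,w=depth.shape
    f=h/2/np.tan(np.radians(p['fov_y'])/2)
    v,u=np.mgrid[:h,:w]
    P=np.stack([(u-p['cx'])/f*depth,(v-p['cy'])/f*depth,depth,np.ones_like(depth)],-1)
    return (P@np.linalg.inv(np.array(p['view'])).T)[...,:3]
E
python3 - <<'E'
from h import *
o=robot.get_obs(); print({k:np.round(v,3).tolist() for k,v in o.items()})
for c in ('top','scene'):
    im,d=robot.snapshot(c); cv2.imwrite(f'pics/{c}0.png',im); C=cloud(c,d)
    for n in ('cap_mid','jar_holder','jar_mouth','near_specimen','near_loupe','near_tweezers'):
        for r in robot.trace(n,c)[:5]:
            m=r['pixels']&(d>0); X=C[m]
            if len(X)<5: continue
            t=X[X[:,2]>np.percentile(X[:,2],90)-4]
            lo,hi=np.percentile(t,[2,98],0)
            print(c,n,round(r['p'],2),r['rect'],'topc',np.round((lo+hi)/2),'size',np.round(hi-lo))
E
```

```text
{'t': 0.0, 'joints': [1.135, 0.435, 0.025, 1.574, -0.012, 1.134, -0.075], 'qvel': [0.001, -0.001, -0.0, -0.001, -0.002, 0.0, -0.001], 'joint_torque': [-0.0, -67.047, 1.025, -31.622, 0.016, 0.013, 0.0], 'tool_pos': [203.908, -590.193, 207.11], 'tool_rot': [-3.14, 0.0, 0.333], 'wrist_force': [0.084, 0.695, -0.622], 'ft_torque': [0.037, 0.067, 0.004], 'finger_force': 0.0, 'gripper_width': 85.422}
top cap_mid 0.95 [379.6, 248.6, 36.2, 33.3] topc [ 424. -360.   33.] size [66. 64.  5.]
top cap_mid 0.8 [277.8, 200.8, 37.9, 34.1] topc [ 549. -145.   33.] size [65. 66.  5.]
top cap_mid 0.73 [333.9, 229.7, 25.9, 20.0] topc [ 494. -253.   25.] size [47. 48.  5.]
top jar_holder 0.77 [208.1, 213.1, 53.7, 54.1] topc [508.   3.  87.] size [42. 41. 18.]
top jar_mouth 0.94 [204.6, 217.3, 53.2, 49.7] topc [508.   3.  87.] size [42. 40. 17.]
top near_specimen 0.71 [206.1, 215.6, 53.5, 52.9] topc [508.   3.  87.] size [42. 40. 17.]
top near_specimen 0.47 [205.8, 205.5, 12.7, 12.9] topc [587.  49.  18.] size [26. 25.  5.]
top near_loupe 0.84 [176.9, 259.6, 28.2, 25.0] topc [448. 103.  13.] size [50. 62.  6.]
scene cap_mid 0.73 [317.7, 252.3, 28.5, 27.6] topc [ 490. -255.   23.] size [48. 47.  4.]
scene cap_mid 0.66 [347.8, 279.2, 47.2, 42.7] topc [ 419. -361.   32.] size [65. 65.  5.]
scene cap_mid 0.66 [282.7, 218.8, 35.0, 28.8] topc [ 544. -146.   32.] size [66. 65.  5.]
scene cap_mid 0.57 [214.0, 192.2, 47.8, 48.2] topc [504.   2.  88.] size [37. 38. 16.]
scene jar_holder 0.68 [213.8, 191.9, 46.9, 51.8] topc [504.   2.  88.] size [37. 36. 15.]
scene jar_mouth 0.88 [214.0, 192.3, 47.5, 47.5] topc [504.   3.  88.] size [37. 37. 16.]
scene near_specimen 0.49 [317.3, 253.7, 26.7, 24.7] topc [ 489. -254.   23.] size [46. 48.  4.]
scene near_loupe 0.6 [172.3, 217.5, 34.8, 16.2] topc [445. 103.  13.] size [50. 63.  5.]
scene near_tweezers 0.5 [327.6, 228.3, 53.2, 9.1] topc [ 637. -233.    7.] size [ 44. 102.   5.]
```

View pics/top0.png

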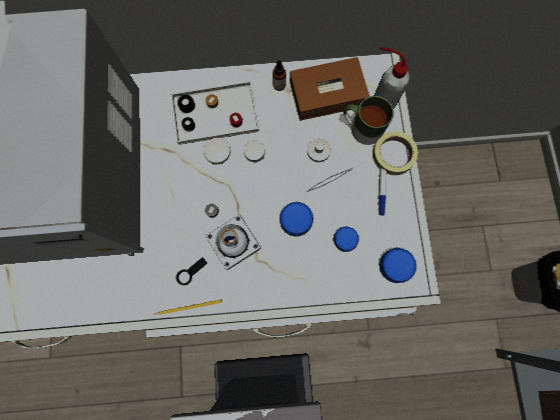

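View pics/scene0.png

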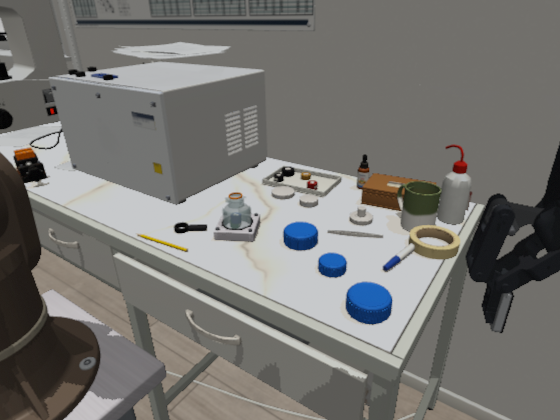

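The smallest blue cap is at top pixel (346,238), about (492,-254); the jar is at (232,238), about (506,2). The two other blue caps are larger look-alikes. I'll move above the small cap, keeping the yaw.

play_rows --deltas "1 1 0 0 0 0 1;1 1 0 0 0 0 1;1 1 0 0 0 0 1;1 1 0 0 0 0 1;1 1 0 0 0 0 1;1 1 0 0 0 0 1;1 1 0 0 0 0 1;1 1 0 0 0 0 1;1 1 0 0 0 0 1;1 1 0 0 0 0 1;1 1 0 0 0 0 1;1 1 0 0 0 0 1"

```text
t: 1.9
tool_pos: [444.9, -349.9, 208.1]
tool_rot: [3.141, -0.0, 0.333]
wrist_force: [0.2, 0.0, 0.5]
gripper_width: 85.2
finger_force: 0.0
```

play_rows --deltas "1 1 0 0 0 0 1;1 1 0 0 0 0 1;0.4 1 -0.5 0 0 0 1;0 1 -1 0 0 0 1;0 0.8 -1 0 0 0 1;0 0 0 0 0 0 1;0 0 0 0 0 0 1"

```text
t: 2.6
tool_pos: [492.2, -255.2, 158.3]
tool_rot: [3.141, 0.0, 0.333]
wrist_force: [-0.3, 0.4, 0.2]
gripper_width: 85.4
finger_force: 0.0
```

```bash
cat >> h.py <<'E'
from scipy.spatial.transform import Rotation as Ro
def wcloud():
    o=robot.get_obs(); im,d=robot.snapshot('wrist'); p=robot.camera_params('wrist')
    h,w=d.shape; f=h/2/np.tan(np.radians(p['fov_y'])/2)
    v,u=np.mgrid[:h,:w]; x=u-p['cx']; y=v-p['cy']; r=np.hypot(x,y)+1e-9; t=r/f
    k=np.tan(np.minimum(t,1.5))/r
    P=np.stack([x*k*d,y*k*d,d,np.ones_like(d)],-1)@np.array(p['hand_eye']).T
    R=Ro.from_euler('xyz',o['tool_rot']).as_matrix()
    W=P[...,:3]@R.T+o['tool_pos']; W[(t>1.4)|(d<=0)]=np.nan
    return im,d,W,o
E
python3 - <<'E'
from h import *
im,d,W,o=wcloud(); cv2.imwrite('pics/w1.png',im)
print(np.round(o['tool_pos'],1),np.round(o['tool_rot'],3),np.round(o['joints'],2),np.round(o['wrist_force'],1),o['t'],robot.camera_params('wrist'))
for r in robot.trace('cap_mid','wrist')[:5]:
    X=W[r['pixels']]; X=X[np.isfinite(X[:,2])]
    if len(X)<20: continue
    t=X[X[:,2]>np.percentile(X[:,2],90)-3]; lo,hi=np.percentile(t,[1,99],0)
    c,s,_=cv2.minAreaRect(t[:,:2].astype(np.float32))
    print(round(r['p'],2),r['rect'],np.round((lo+hi)/2,1),np.round(hi-lo,1),cv2.minEnclosingCircle(t[:,:2].astype(np.float32)))
E
```

```text
[ 492.2 -255.2  158.3] [3.141 0.    0.333] [ 0.48  0.38 -0.13  1.8   0.06  0.97 -0.91] [-0.3  0.4  0.2] 2.6 {'fov_y': 65.70646984690485, 'cx': 282.3052910387543, 'cy': 215.04667863940605, 'hand_eye': array([[ 7.37801924e-04, -9.51123965e-01, -3.08808449e-01,
         7.73272893e+01],
       [ 9.99999599e-01,  8.58484431e-04, -2.54926601e-04,
        -4.36632710e-01],
       [ 5.07574045e-04, -3.08808137e-01,  9.51124217e-01,
        -1.64658229e+02],
       [ 0.00000000e+00,  0.00000000e+00,  0.00000000e+00,
         1.00000000e+00]])}
0.91 [252.4, 162.7, 57.0, 58.3] [ 492.3 -254.    21.9] [50.2 50.3  3.6] ((491.8177185058594, -253.85964965820312), 27.871625900268555)
0.66 [317.1, 243.2, 68.1, 73.9] [ 423.9 -354.7   30.4] [68.3 58.4  3.7] ((423.23638916015625, -360.00457763671875), 37.0029296875)
0.6 [152.2, 64.5, 78.6, 80.3] [ 547.3 -145.7   30.5] [68.  67.6  3.9] ((547.22705078125, -145.0897216796875), 37.15707015991211)
```

View pics/w1.png

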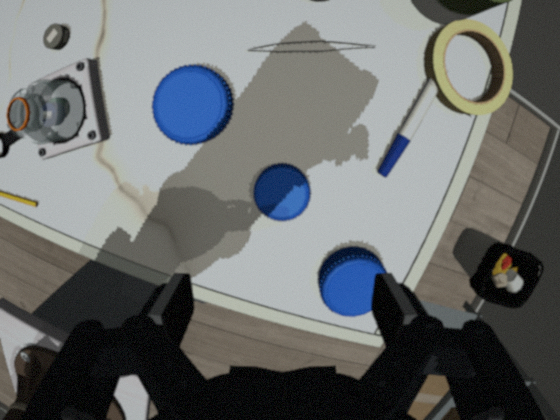

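The wrist image shows the small cap at (282,192), between the two larger caps, with measured centre (492,-254) and radius 28. I'll descend.

play_rows --deltas "0 0.06 -1 0 0 0 1;0 0 -1 0 0 0 1;0 0 -1 0 0 0 1;0 0 -1 0 0 0 1;0 0 -1 0 0 0 1;0 0 -1 0 0 0 1;0 0 -1 0 0 0 1;0 0 -0.4 0 0 0 1;0 0 -0.2 0 0 0 1;0 0 0 0 0 0 1"

```text
t: 3.7
tool_pos: [492.5, -254.2, 6.3]
tool_rot: [3.141, -0.0, 0.332]
wrist_force: [0.3, 0.1, 0.4]
gripper_width: 85.0
finger_force: 0.0
```

play_rows --deltas "0 0 -0.2 0 0 0 1;0 0 0 0 0 0 0.6;0 0 0 0 0 0 0.4;0 0 0 0 0 0 0.2;0 0 0 0 0 0 0.2;0 0 0 0 0 0 0.2;0 0 0 0 0 0 0.2"

```text
t: 4.4
tool_pos: [492.2, -253.5, 2.0]
tool_rot: [3.142, 0.0, 0.333]
wrist_force: [-0.1, 0.2, -0.2]
gripper_width: 17.2
finger_force: 0.0
```

Run:
```python
from h import *
im,d,W,o=wcloud(); cv2.imwrite('pics/w2.png',im)
print(np.round(o['tool_pos'],1),np.round(o['wrist_force'],1),o['gripper_width'],o['finger_force'])
for r in robot.trace('cap_mid','wrist')[:5]:
    X=W[r['pixels']]; X=X[np.isfinite(X[:,2])]
    print(round(r['p'],2),r['rect'],np.round(np.median(X,0)))
im,d=robot.snapshot('scene'); cv2.imwrite('pics/s2.png',cv2.resize(im[180:330,250:430],None,fx=4,fy=4)); C=cloud('scene',d)
```

```text
[ 492.2 -253.5    2. ] [-0.1  0.2 -0.2] 17.17182336916966 0.0
0.91 [42.8, 22.8, 149.0, 160.4] [ 549. -154.   30.]
0.77 [227.7, 209.7, 109.6, 105.0] [ 503. -252.   22.]
0.54 [362.3, 348.8, 48.1, 66.4] [ 436. -340.   30.]
```

View pics/w2.png

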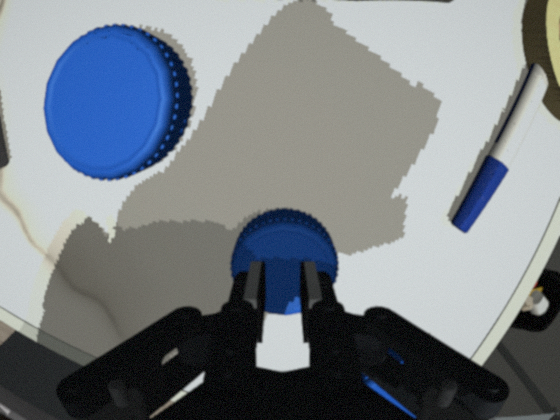

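View pics/s2.png

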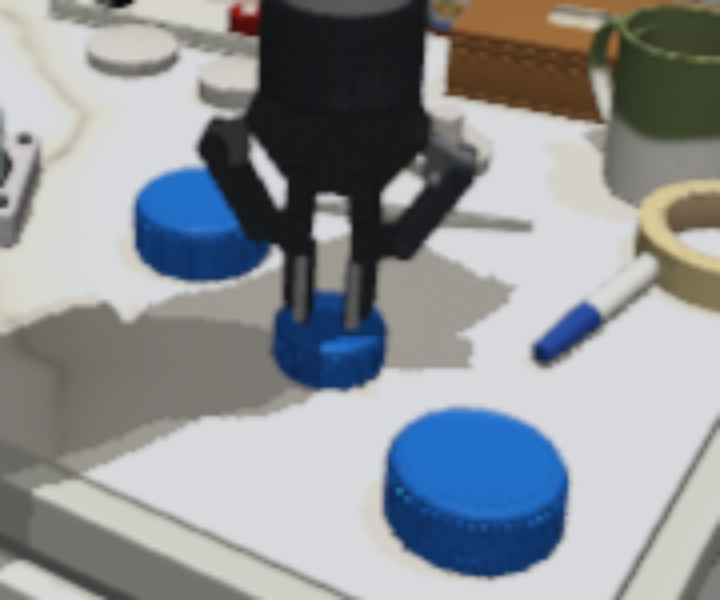

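Run:
```python
from h import *
im,d,W,o=wcloud(); print(robot.pinch_z)
for v in (258,264,268,275,285,300,315):
    print(v,[ (u,np.round(W[v,u],0).tolist()) for u in (252,258,283,305,311)])
```

```text
18.700000000000003
258 [(252, [495.0, -236.0, 22.0]), (258, [496.0, -239.0, 22.0]), (283, [500.0, -251.0, 22.0]), (305, [503.0, -261.0, 20.0]), (311, [504.0, -264.0, 22.0])]
264 [(252, [496.0, -237.0, 31.0]), (258, [497.0, -239.0, 31.0]), (283, [496.0, -252.0, 21.0]), (305, [504.0, -260.0, 31.0]), (311, [505.0, -263.0, 31.0])]
268 [(252, [496.0, -237.0, 35.0]), (258, [497.0, -240.0, 35.0]), (283, [494.0, -253.0, 21.0]), (305, [504.0, -260.0, 35.0]), (311, [505.0, -262.0, 35.0])]
275 [(252, [496.0, -238.0, 42.0]), (258, [498.0, -240.0, 43.0]), (283, [491.0, -254.0, 22.0]), (305, [504.0, -260.0, 41.0]), (311, [505.0, -262.0, 43.0])]
285 [(252, [497.0, -238.0, 50.0]), (258, [498.0, -241.0, 51.0]), (283, [485.0, -256.0, 22.0]), (305, [504.0, -259.0, 51.0]), (311, [504.0, -261.0, 50.0])]
300 [(252, [497.0, -239.0, 62.0]), (258, [497.0, -241.0, 61.0]), (283, [477.0, -259.0, 22.0]), (305, [504.0, -258.0, 62.0]), (311, [504.0, -261.0, 61.0])]
315 [(252, [498.0, -240.0, 73.0]), (258, [491.0, -243.0, 61.0]), (283, [451.0, -268.0, -2.0]), (305, [497.0, -261.0, 62.0]), (311, [501.0, -261.0, 67.0])]
```

The wrist image shows the fingertips shut above the cap, over (285,290). Depth puts them at z about 28 with TCP z=2, so they end about 26 mm short of the reported TCP. The cap hasn't moved. I'll reopen and measure the tip height at an opening near 60 mm.

play_rows --deltas "0 0 0 0 0 0 0.76;0 0 0 0 0 0 0.76;0 0 0 0 0 0 0.76;0 0 0 0 0 0 0.76;0 0 0 0 0 0 0.76;0 0 0 0 0 0 0.76"

```text
t: 5.2
tool_pos: [492.1, -253.5, 1.9]
tool_rot: [3.142, 0.0, 0.333]
wrist_force: [-0.5, 0.5, 0.2]
gripper_width: 64.7
finger_force: 0.0
```

Run:
```python
from h import *
im,d,W,o=wcloud(); print(o['gripper_width'],o['tool_pos'],o['t'])
R=Ro.from_euler('xyz',o['tool_rot']).as_matrix()
T=(W-o['tool_pos'])@R   # tool coords
# fingers: tool |y| 25..70, |x|<16, z between -70 and -5 and above cap/bench
m=(np.abs(T[...,1])>29.5)&(np.abs(T[...,1])<48)&(np.abs(T[...,0])<20)&(W[...,2]>4)&(W[...,2]<120)
for s in (1,-1):
    q=m&(T[...,1]*s>0); X=T[q]; w=W[q]
    i=np.argsort(w[:,2])
    print(s,len(X),'lowest world z',np.round(w[i[:40:4],2],1)); print(np.round(X[i[:40:4]],0).tolist())
for r in robot.trace('cap_mid','wrist')[:5]:
    X=W[r['pixels']]; X=X[np.isfinite(X[:,2])]; t=X[X[:,2]>19]
    if len(t)>20: print(round(r['p'],2),r['rect'],cv2.minEnclosingCircle(t[:,:2].astype(np.float32)))
```

```text
64.73850064874549 [ 492.13566862 -253.53457426    1.90316104] 5.2
1 4210 lowest world z [29.8 30.3 30.6 31.  31.4 31.7 32.  32.4 32.6 32.7]
[[-4.0, 32.0, -28.0], [-6.0, 33.0, -28.0], [2.0, 32.0, -29.0], [4.0, 32.0, -29.0], [-5.0, 32.0, -29.0], [-1.0, 32.0, -30.0], [8.0, 32.0, -30.0], [0.0, 32.0, -30.0], [-8.0, 32.0, -31.0], [-13.0, 32.0, -31.0]]
-1 4230 lowest world z [29.8 30.4 30.7 31.2 31.3 31.8 32.  32.4 32.5 32.6]
[[3.0, -33.0, -28.0], [-6.0, -33.0, -28.0], [-3.0, -33.0, -29.0], [-6.0, -33.0, -29.0], [-1.0, -33.0, -29.0], [2.0, -33.0, -30.0], [4.0, -32.0, -30.0], [7.0, -33.0, -30.0], [-3.0, -33.0, -31.0], [-2.0, -33.0, -31.0]]
0.93 [46.0, 23.8, 144.8, 158.0] ((547.650390625, -145.39891052246094), 38.65183639526367)
0.61 [342.7, 357.4, 94.6, 60.6] ((453.110107421875, -349.161376953125), 61.50577163696289)
0.57 [228.6, 211.2, 107.4, 103.8] ((492.9351501464844, -253.85760498046875), 27.867080688476562)
```

play_rows --deltas "0.03 -0.02 -0.3 0 0 0 0.8;0 0 -0.3 0 0 0 0.8;0 0 -0.3 0 0 0 0.8;0 0 -0.15 0 0 0 0.8;0 0 -0.1 0 0 0 0.8;0 0 0 0 0 0 0.8"

```text
t: 5.9
tool_pos: [492.5, -253.8, -21.4]
tool_rot: [-3.141, 0.0, 0.333]
wrist_force: [0.5, 0.1, -0.9]
gripper_width: 68.2
finger_force: 0.0
```

play_rows --deltas "0 0 -0.05 0 0 0 0.7;0 0 0 0 0 0 0.4;0 0 0 0 0 0 0.4;0 0 0 0 0 0 0.4;0 0 0 0 0 0 0.4;0 0 0 0 0 0 0.4"

```text
t: 6.5
tool_pos: [492.9, -254.0, -21.6]
tool_rot: [3.141, -0.0, 0.333]
wrist_force: [-1.4, 0.0, 5.9]
gripper_width: 54.5
finger_force: 63.5
```

play_rows --deltas "0 0 0.3 0 0 0 0.4;0 0 1 0 0 0 0.4;0 0 1 0 0 0 0.4;0 0 1 0 0 0 0.4;0 0 1 0 0 0 0.4;0 0 1 0 0 0 0.4;0 0 1 0 0 0 0.4;0 0 1 0 0 0 0.4;0.2 1 0.5 0 0 0 0.4;0.2 1 0 0 0 0 0.4;0.2 1 0 0 0 0 0.4;0 1 0 0 0 0 0.4"

```text
t: 7.7
tool_pos: [505.1, -173.1, 134.4]
tool_rot: [3.141, -0.001, 0.333]
wrist_force: [0.8, -0.2, -0.1]
gripper_width: 54.3
finger_force: 63.4
```

play_rows --deltas "0 1 0 0 0 0 0.4;0 1 0 0 0 0 0.4;0 1 0 0 0 0 0.4;0 0.5 0 0 0 0 0.4;0 0 0 0 0 0 0.4"

```text
t: 8.2
tool_pos: [504.8, -102.6, 134.2]
tool_rot: [-3.141, -0.0, 0.335]
wrist_force: [0.5, -0.8, -1.6]
gripper_width: 54.6
finger_force: 63.4
```

```bash
cat > m.py <<'E'
from h import *
import sys
im,d,W,o=wcloud(); cv2.imwrite(f'pics/{sys.argv[1]}.png',im)
print(np.round(o['tool_pos'],1),np.round(o['joints'],2),o['gripper_width'],np.round(o['wrist_force'],1))
hsv=cv2.cvtColor(im,cv2.COLOR_BGR2HSV)
m=cv2.inRange(hsv,(4,110,60),(22,255,255))>0
m&=(W[...,2]>80)&(W[...,2]<105)
X=W[m]; X=X[np.linalg.norm(X[:,:2]-[506,2],axis=1)<45]
print('ring',len(X)); 
if len(X)>10: print(np.median(X,0),cv2.minEnclosingCircle(X[:,:2].astype(np.float32)))
for n in ('jar_holder','cap_mid'):
  for r in robot.trace(n,'wrist')[:4]:
    X=W[r['pixels']]; X=X[np.isfinite(X[:,2])]
    print(n,round(r['p'],2),r['rect'])
    if n=='jar_holder':
        t=X[(X[:,2]>20)&(X[:,2]<29)]
        if len(t)>50: print(cv2.minAreaRect(t[:,:2].astype(np.float32)))
    else:
        t=X[X[:,2]>np.percentile(X[:,2],85)-3]; lo,hi=np.percentile(X,[1,99],0); print(np.round(np.median(t,0),1),np.round(lo),np.round(hi))
E
python3 m.py w3
```

```text
[ 504.8 -102.6  134.2] [ 0.24  0.35 -0.18  1.92  0.08  0.88 -1.22] 54.631332983543956 [ 0.5 -0.8 -1.6]
ring 392
[509.43568179   0.61700196  92.46863832] ((507.1859130859375, 2.897749900817871), 16.0455265045166)
jar_holder 0.76 [121.6, 100.9, 112.1, 117.4]
((506.5850830078125, 2.458587646484375), (92.23463439941406, 92.19439697265625), 28.358352661132812)
cap_mid 0.85 [220.7, 228.2, 118.3, 111.2]
[ 507.7 -101.1  177.5] [ 481. -126.  159.] [532. -76. 179.]
cap_mid 0.8 [300.0, 129.0, 84.2, 87.7]
[ 548.1 -143.5   30.3] [ 513. -178.    6.] [ 583. -108.   33.]
cap_mid 0.59 [438.3, 298.6, 51.2, 48.4]
[ 440.4 -363.9   30.3] [ 416. -394.   -0.] [ 461. -326.   32.]
cap_mid 0.52 [116.6, 104.1, 116.4, 115.3]
[5.102e+02 4.000e-01 8.510e+01] [455. -53.   3.] [562.  55.  93.]
```

View pics/w3.png

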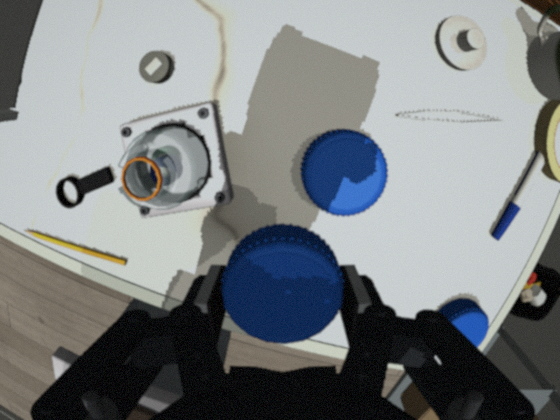

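The cap is held level at (282,283). The jar ring is at (142,178), with the jar axis at about (506.6,2.5). Moving over it.

play_rows --deltas "0.03 1 0 0 0 0 0.4;0 1 0 0 0 0 0.4;0 1 0 0 0 0 0.4;0 1 -0.5 0 0 0 0.4;0 1 -0.5 0 0 0 0.4;0 0.2 -0.5 0 0 0 0.4;0 0 -0.5 0 0 0 0.4;0 0 0 0 0 0 0.4;0 0 0 0 0 0 0.4"

```text
t: 9.25
tool_pos: [505.3, -1.5, 93.7]
tool_rot: [3.141, 0.001, 0.331]
wrist_force: [-0.7, -0.2, -0.3]
gripper_width: 54.7
finger_force: 63.3
```

Run:
```python
from h import *
o=robot.get_obs(); print(np.round(o['tool_pos'],1),np.round(o['joints'],2),o['t'])
im,d=robot.snapshot('scene'); cv2.imwrite('pics/s3.png',cv2.resize(im[130:270,150:320],None,fx=4,fy=4))
im,d,W,o=wcloud()
X=W.reshape(-1,3); X=X[np.isfinite(X[:,2])&(np.linalg.norm(X[:,:2]-[506,2],axis=1)<75)]
r=[r for r in robot.trace('cap_mid','wrist')]
for q in r[:3]:
    Y=W[q['pixels']]; Y=Y[np.isfinite(Y[:,2])]; t=Y[Y[:,2]>np.percentile(Y[:,2],85)-4]; lo,hi=np.percentile(t,[1,99],0); print(round(q['p'],2),q['rect'],np.round((lo+hi)/2,1),np.round(hi-lo))
A=X[(X[:,2]>21)&(X[:,2]<26)]; print(len(A),cv2.minAreaRect(A[:,:2].astype(np.float32)))
```

```text
[505.3  -1.5  93.7] [ 0.06  0.39 -0.21  1.98  0.11  0.78 -1.45] 9.25
0.9 [410.2, 174.5, 84.4, 93.2] [ 547.9 -142.9   29.9] [68. 68.  5.]
0.87 [222.7, 224.9, 118.4, 118.4] [ 5.065e+02 -2.000e-01  1.368e+02] [50. 50.  5.]
0.77 [493.1, 325.8, 56.6, 57.6] [ 425.5 -358.4   29.7] [67. 69.  5.]
4613 ((507.0700988769531, 3.0576171875), (91.47570037841797, 90.91336059570312), 28.237380981445312)
```

View pics/s3.png

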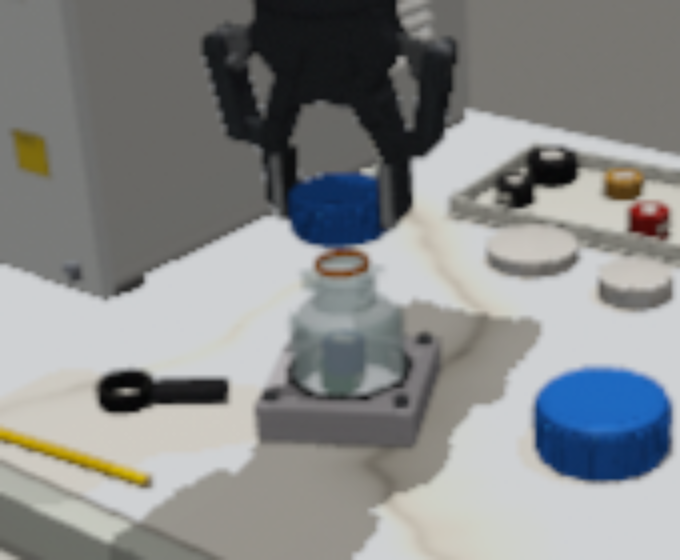

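The cap hangs level at (340,208), above the jar ring at (342,263), and needs about 3 mm in y. I'll correct and descend.

play_rows --deltas "0.02 0.15 -0.3 0 0 0 0.4;0 0 -0.4 0 0 0 0.4;0 0 -0.3 0 0 0 0.4;0 0 -0.2 0 0 0 0.4;0 0 0 0 0 0 0.4"

```text
t: 9.9
tool_pos: [505.2, 3.1, 69.1]
tool_rot: [-3.141, 0.001, 0.333]
wrist_force: [-0.1, -0.2, -1.2]
gripper_width: 54.5
finger_force: 63.3
```

play_rows --deltas "0 0 -0.1 0 0 0 0.4;0 0 -0.1 0 0 0 0.4;0 0 0 0 0 0 0.4"

```text
t: 10.2
tool_pos: [505.8, 3.1, 65.8]
tool_rot: [3.142, -0.0, 0.333]
wrist_force: [-0.7, 0.4, -0.3]
gripper_width: 54.2
finger_force: 63.3
```

play_rows --deltas "0 0 -0.07 0 0 0 0.4;0 0 0 0 0 0 0.4"

```text
t: 10.4
tool_pos: [505.8, 3.1, 64.5]
tool_rot: [3.142, -0.0, 0.333]
wrist_force: [-0.4, 0.4, -0.2]
gripper_width: 54.5
finger_force: 63.4
```

play_rows --deltas "0 0 -0.07 0 0 0 0.4;0 0 0 0 0 0 0.4"

```text
t: 10.6
tool_pos: [505.8, 3.1, 63.1]
tool_rot: [3.142, -0.0, 0.333]
wrist_force: [0.3, 0.1, -0.9]
gripper_width: 54.1
finger_force: 63.4
```

play_rows --deltas "0 0 -0.07 0 0 0 0.4;0 0 0 0 0 0 0.4"

```text
t: 10.8
tool_pos: [505.8, 3.0, 61.6]
tool_rot: [3.142, -0.0, 0.333]
wrist_force: [0.5, -0.4, -1.3]
gripper_width: 53.9
finger_force: 63.4
```

play_rows --deltas "0 0 -0.04 0 0 0 0.4;0 0 0 0 0 0 0.4"

```text
t: 11.0
tool_pos: [505.9, 3.1, 60.9]
tool_rot: [3.141, -0.0, 0.333]
wrist_force: [-0.2, 0.9, -1.1]
gripper_width: 54.5
finger_force: 63.4
```

play_rows --deltas "0 0 -0.04 0 0 0 0.4;0 0 0 0 0 0 0.4"

```text
t: 11.2
tool_pos: [505.9, 3.0, 60.5]
tool_rot: [3.141, -0.0, 0.333]
wrist_force: [-1.0, 0.1, 6.2]
gripper_width: 54.5
finger_force: 64.1
```

Contact at about 6 N at the height where the lugs should rest on the ridge tops. Turning gently counter-clockwise.

play_rows --deltas "0 0 0 0 0 0.6 0.4;0 0 0 0 0 0.6 0.4;0 0 0 0 0 0 0.4"

```text
t: 11.5
tool_pos: [506.2, 2.8, 60.6]
tool_rot: [3.141, -0.001, 0.455]
wrist_force: [-0.1, -1.2, 4.4]
gripper_width: 54.4
finger_force: 63.9
```

play_rows --deltas "0 0 0 0 0 0.6 0.4;0 0 0 0 0 0.6 0.4;0 0 0 0 0 0 0.4"

```text
t: 11.8
tool_pos: [506.2, 2.7, 60.6]
tool_rot: [3.141, -0.001, 0.574]
wrist_force: [0.6, -0.9, 4.0]
gripper_width: 54.5
finger_force: 64.0
```

play_rows --deltas "0 0 -0.01 0 0 0.6 0.4;0 0 0 0 0 0.6 0.4;0 0 0 0 0 0 0.4"

```text
t: 12.1
tool_pos: [506.3, 2.6, 60.5]
tool_rot: [3.14, -0.001, 0.694]
wrist_force: [-1.3, -1.1, 6.2]
gripper_width: 54.6
finger_force: 64.1
```

play_rows --deltas "0 0 0 0 0 0.6 0.4;0 0 0 0 0 0.6 0.4;0 0 0 0 0 0 0.4"

```text
t: 12.4
tool_pos: [506.4, 2.6, 60.5]
tool_rot: [3.14, -0.001, 0.814]
wrist_force: [0.6, -2.1, 6.9]
gripper_width: 54.4
finger_force: 64.1
```

play_rows --deltas "0 0 0 0 0 0.6 0.4;0 0 0 0 0 0.6 0.4;0 0 0 0 0 0 0.4"

```text
t: 12.7
tool_pos: [506.4, 2.5, 60.5]
tool_rot: [3.14, -0.0, 0.934]
wrist_force: [-0.2, -2.0, 7.4]
gripper_width: 54.7
finger_force: 64.1
```

play_rows --deltas "0 0 0 0 0 0.6 0.4;0 0 0 0 0 0.6 0.4;0 0 0 0 0 0 0.4"

```text
t: 13.0
tool_pos: [506.5, 2.4, 60.5]
tool_rot: [3.14, -0.0, 1.054]
wrist_force: [0.4, -1.5, 5.4]
gripper_width: 54.6
finger_force: 64.0
```

play_rows --deltas "0 0 0 0 0 0.6 0.4;0 0 0 0 0 0.6 0.4;0 0 0 0 0 0 0.4"

```text
t: 13.3
tool_pos: [506.6, 2.4, 60.3]
tool_rot: [3.14, -0.0, 1.173]
wrist_force: [1.2, -2.3, 3.4]
gripper_width: 54.5
finger_force: 63.8
```

play_rows --deltas "0 0 0 0 0 0.6 0.4;0 0 0 0 0 0.6 0.4;0 0 0 0 0 0 0.4"

```text
t: 13.6
tool_pos: [506.5, 2.6, 60.0]
tool_rot: [3.14, -0.0, 1.291]
wrist_force: [4.3, -2.7, 1.7]
gripper_width: 54.7
finger_force: 63.5
```

The vertical force is vanishing and z is falling, which looks like the drop. I'll lower gently here.

play_rows --deltas "0 0 -0.05 0 0 0 0.4;0 0 0 0 0 0 0.4"

```text
t: 13.8
tool_pos: [506.6, 2.8, 59.2]
tool_rot: [3.14, -0.0, 1.29]
wrist_force: [3.8, -3.9, 3.8]
gripper_width: 54.2
finger_force: 63.9
```

play_rows --deltas "0 0 -0.05 0 0 0 0.4;0 0 0 0 0 0 0.4"

```text
t: 14.0
tool_pos: [506.8, 2.7, 58.2]
tool_rot: [3.14, -0.0, 1.291]
wrist_force: [5.1, -5.7, -0.1]
gripper_width: 54.3
finger_force: 63.5
```

```bash
python3 -c "
from h import *
o=robot.get_obs(); print(o['ft_torque'],o['wrist_force'],o['tool_rot'])"
```

```text
[-1.04983829 -1.2470442   0.25158581] [ 5.063401   -5.70809438 -0.11796726] [ 3.13961333e+00 -8.76633070e-05  1.29071457e+00]
```

play_rows --deltas "0.025 -0.025 0 0 0 0.5 0.4;0 0 -0.05 0 0 0 0.4;0 0 0 0 0 0 0.4"

```text
t: 14.3
tool_pos: [506.6, 2.7, 56.9]
tool_rot: [3.141, -0.0, 1.341]
wrist_force: [4.1, -3.2, 1.5]
gripper_width: 54.3
finger_force: 63.6
```

```bash
python3 -c "
from h import *
o=robot.get_obs(); print(o['ft_torque'],o['wrist_force'],o['tool_rot'])"
```

```text
[-0.68794644 -0.97617477  0.03973261] [ 4.12982388 -3.17215999  1.48483991] [ 3.14104615e+00 -2.75430375e-04  1.34055476e+00]
```

play_rows --deltas "0.03 -0.03 -0.06 0 0 0 0.4;0 0 -0.06 0 0 0 0.4;0 0 0 0 0 0 0.4"

```text
t: 14.6
tool_pos: [506.6, 2.4, 54.2]
tool_rot: [-3.141, -0.0, 1.343]
wrist_force: [2.5, -0.2, -2.1]
gripper_width: 54.5
finger_force: 63.4
```

play_rows --deltas "0.01 -0.01 -0.05 0 0 0 0.4;0 0 0 0 0 0 0.4"

```text
t: 14.8
tool_pos: [506.6, 2.2, 53.3]
tool_rot: [-3.141, -0.0, 1.343]
wrist_force: [1.7, -0.2, -0.2]
gripper_width: 54.3
finger_force: 63.7
```

```bash
python3 -c "
from h import *
o=robot.get_obs(); print(o['ft_torque'],o['wrist_force'],o['tool_rot'])"
```

```text
[ 0.18530392 -0.2896535  -0.02196959] [ 1.70287551 -0.21142022 -0.19731174] [-3.14076151e+00 -1.48808194e-04  1.34298214e+00]
```

Dropped in; the cap is at the ring. Now turning clockwise, following the thread down.

play_rows --deltas "0 0 -0.02 0 0 -0.6 0.4;0 0 -0.01 0 0 -0.6 0.4;0 0 0 0 0 -0.6 0.4;0 0 0 0 0 0 0.4"

```text
t: 15.2
tool_pos: [506.6, 2.1, 52.9]
tool_rot: [-3.141, 0.0, 1.162]
wrist_force: [0.2, -0.7, 1.6]
gripper_width: 54.8
finger_force: 63.8
```

```bash
cat > st.py <<'E'
from h import *
o=robot.get_obs(); print(np.round(o['ft_torque'],2),np.round(o['wrist_force'],1),np.round(o['tool_pos'],1),np.round(o['tool_rot'],3),np.round(o['joints'][6],2),o['t'])
E
python3 st.py
```

```text
[ 0.16 -0.02  0.04] [ 0.2 -0.7  1.6] [506.6   2.1  52.9] [-3.141  0.     1.162] -0.79 15.2
```

play_rows --deltas "0 0 -0.015 0 0 -0.6 0.4;0 0 -0.015 0 0 -0.6 0.4;0 0 -0.015 0 0 -0.6 0.4;0 0 0 0 0 0 0.4"

```text
t: 15.6
tool_pos: [506.9, 2.0, 52.2]
tool_rot: [-3.141, 0.0, 0.983]
wrist_force: [-0.5, 0.6, 4.6]
gripper_width: 54.5
finger_force: 64.1
```

```bash
python3 st.py
```

```text
[0.11 0.08 0.  ] [-0.5  0.6  4.6] [506.9   2.   52.2] [-3.141  0.     0.983] -0.94 15.6
```

play_rows --deltas "0 0 -0.015 0 0 -0.6 0.4;0 0 -0.015 0 0 -0.6 0.4;0 0 -0.015 0 0 -0.6 0.4;0 0 0 0 0 0 0.4"

```text
t: 16.0
tool_pos: [507.1, 1.9, 51.5]
tool_rot: [3.141, -0.0, 0.803]
wrist_force: [-1.0, 1.4, 7.1]
gripper_width: 54.4
finger_force: 64.3
```

```bash
python3 st.py
```

```text
[ 0.    0.14 -0.07] [-1.   1.4  7.1] [507.1   1.9  51.5] [ 3.141 -0.     0.803] -1.09 16.0
```

play_rows --deltas "0 0 -0.015 0 0 -0.6 0.4;0 0 -0.015 0 0 -0.6 0.4;0 0 -0.01 0 0 -0.5 0.4;0 0 0 0 0 0 0.4"

```text
t: 16.4
tool_pos: [507.3, 2.0, 51.0]
tool_rot: [3.141, -0.001, 0.634]
wrist_force: [-1.1, -0.1, 9.3]
gripper_width: 54.5
finger_force: 64.6
```

```bash
python3 st.py
```

```text
[ 0.07  0.2  -0.04] [-1.1 -0.1  9.3] [507.3   2.   51. ] [ 3.141e+00 -1.000e-03  6.340e-01] -1.23 16.4
```

play_rows --deltas "0 0 -0.01 0 0 -0.6 0.4;0 0 -0.01 0 0 -0.5 0.4;0 0 0 0 0 0 0.4"

```text
t: 16.7
tool_pos: [507.5, 2.0, 50.7]
tool_rot: [3.141, -0.001, 0.524]
wrist_force: [-1.1, 0.4, 11.6]
gripper_width: 54.5
finger_force: 64.7
```

```bash
python3 st.py
```

```text
[ 0.07  0.27 -0.04] [-1.1  0.4 11.6] [507.5   2.   50.7] [ 3.141e+00 -1.000e-03  5.240e-01] -1.32 16.7
```

play_rows --deltas "0 0 0 0 0 -0.6 0.4;0 0 0 0 0 -0.5 0.4;0 0 0 0 0 0 0.4"

```text
t: 17.0
tool_pos: [507.5, 2.0, 50.6]
tool_rot: [3.141, -0.001, 0.414]
wrist_force: [-0.1, 0.4, 10.7]
gripper_width: 54.4
finger_force: 64.6
```

```bash
python3 st.py
```

```text
[ 0.09  0.09 -0.08] [-0.1  0.4 10.7] [507.5   2.   50.6] [ 3.141e+00 -1.000e-03  4.140e-01] -1.41 17.0
```

play_rows --deltas "0 0 0 0 0 -0.5 0.4;0 0 0 0 0 -0.4 0.4;0 0 0 0 0 0 0.4"

```text
t: 17.3
tool_pos: [507.5, 2.1, 50.5]
tool_rot: [3.141, -0.001, 0.324]
wrist_force: [0.1, 0.7, 8.2]
gripper_width: 54.2
finger_force: 64.4
```

```bash
python3 st.py
```

```text
[ 0.18  0.01 -0.03] [0.1 0.7 8.2] [507.5   2.1  50.5] [ 3.141e+00 -1.000e-03  3.240e-01] -1.48 17.3
```

play_rows --deltas "0 0 0 0 0 -0.4 0.4;0 0 0 0 0 -0.3 0.4;0 0 0 0 0 0 0.4"

```text
t: 17.6
tool_pos: [507.4, 2.1, 50.5]
tool_rot: [3.142, -0.001, 0.254]
wrist_force: [-0.6, 0.4, 8.5]
gripper_width: 54.5
finger_force: 64.4
```

```bash
python3 st.py
```

```text
[ 0.1   0.06 -0.02] [-0.6  0.4  8.5] [507.4   2.1  50.5] [ 3.142e+00 -1.000e-03  2.540e-01] -1.54 17.6
```

play_rows --deltas "0 0 0 0 0 -0.4 0.4;0 0 0 0 0 -0.3 0.4;0 0 0 0 0 0 0.4"

```text
t: 17.9
tool_pos: [507.3, 2.1, 50.4]
tool_rot: [-3.142, -0.001, 0.185]
wrist_force: [-0.2, 0.9, 8.3]
gripper_width: 54.5
finger_force: 64.4
```

```bash
python3 st.py
```

```text
[0.1 0.1 0. ] [-0.2  0.9  8.3] [507.3   2.1  50.4] [-3.142e+00 -1.000e-03  1.850e-01] -1.6 17.9
```

play_rows --deltas "0 0 0.01 0 0 -0.3 0.4;0 0 0 0 0 -0.3 0.4;0 0 0 0 0 0 0.4"

```text
t: 18.2
tool_pos: [507.2, 2.2, 50.5]
tool_rot: [-3.141, -0.0, 0.125]
wrist_force: [0.1, 0.7, 7.0]
gripper_width: 54.6
finger_force: 64.2
```

```bash
python3 st.py
```

```text
[0.13 0.1  0.01] [0.1 0.7 7. ] [507.2   2.2  50.5] [-3.141 -0.     0.125] -1.65 18.2
```

play_rows --deltas "0 0 0.01 0 0 -0.3 0.4;0 0 0 0 0 -0.2 0.4;0 0 0 0 0 0 0.4"

```text
t: 18.5
tool_pos: [507.1, 2.4, 50.5]
tool_rot: [-3.141, -0.0, 0.074]
wrist_force: [0.2, 2.2, 6.1]
gripper_width: 54.3
finger_force: 64.1
```

```bash
python3 st.py
```

```text
[0.53 0.02 0.38] [0.2 2.2 6.1] [507.1   2.4  50.5] [-3.141 -0.     0.074] -1.69 18.5
```

The torque step to 0.38 N m marks the stop. I'll relieve the downward push to check the thread holds.

play_rows --deltas "0 0 0.02 0 0 0 0.4;0 0 0 0 0 0 0.4"

```text
t: 18.7
tool_pos: [507.1, 2.4, 50.6]
tool_rot: [-3.141, -0.0, 0.074]
wrist_force: [1.3, 4.2, 0.6]
gripper_width: 54.3
finger_force: 63.7
```

```bash
python3 st.py
```

```text
[ 0.81 -0.24  0.36] [1.3 4.2 0.6] [507.1   2.4  50.6] [-3.141 -0.     0.074] -1.69 18.7
```

The thread holds at the seated height (about -9.5 mm). Releasing.

play_rows --deltas "0 0 0 0 0 0 0.7;0 0 0 0 0 0 0.9;0 0 0 0 0 0 0.9;0 0 0 0 0 0 0.9;0 0 0 0 0 0 0.9"

```text
t: 19.2
tool_pos: [507.0, 1.6, 50.7]
tool_rot: [3.141, 0.0, 0.072]
wrist_force: [1.1, -0.2, -0.9]
gripper_width: 76.7
finger_force: 0.0
```

play_rows --deltas "0 0 0.3 0 0 0 0.9;0 0 0.6 0 0 0 0.9;0 0 1 0 0 0 0.9;0 0 1 0 0 0 0.9;0 0 1 0 0 0 0.9;0 0 1 0 0 0 0.9;0 0 1 0 0 0 0.9;0 0 0 0 0 0 0.9;0 0 0 0 0 0 0.9"

```text
t: 20.1
tool_pos: [507.3, 1.8, 169.6]
tool_rot: [3.142, -0.002, 0.073]
wrist_force: [-0.2, 0.9, -0.7]
gripper_width: 76.6
finger_force: 0.0
```

```bash
python3 st.py
python3 - <<'E'
from h import *
im,d,W,o=wcloud(); cv2.imwrite('pics/w4.png',im)
for q in robot.trace('cap_mid','wrist')[:4]:
    Y=W[q['pixels']]; Y=Y[np.isfinite(Y[:,2])]; t=Y[Y[:,2]>np.percentile(Y[:,2],85)-3]; lo,hi=np.percentile(t,[1,99],0)
    c=np.linalg.lstsq(np.c_[t[:,:2]-t[:,:2].mean(0),np.ones(len(t))],t[:,2],rcond=None)[0]
    print(round(q['p'],2),q['rect'],np.round((lo+hi)/2,1),np.round(hi-lo),'tilt deg',np.round(np.degrees(c[:2]),1))
E
```

```text
[-0.02  0.01  0.01] [-0.2  0.9 -0.7] [507.3   1.8 169.6] [ 3.142e+00 -2.000e-03  7.300e-02] -1.65 20.1
0.91 [508.8, 243.2, 48.6, 58.7] [ 423.7 -358.6   30.3] [68. 68.  4.] tilt deg [-0.2 -0.2]
0.82 [387.2, 126.0, 70.5, 76.4] [ 547.7 -143.3   30.4] [68. 67.  4.] tilt deg [ 0.  -0.1]
0.79 [245.2, 175.7, 69.1, 70.8] [507.1   2.3  94.2] [49. 50.  4.] tilt deg [-0.1  0.1]
```

View pics/w4.png

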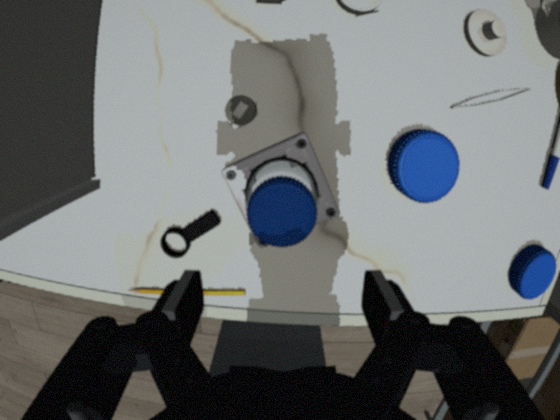

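The cap sits level and centred on the jar at (280,212). The specimen, loupe and tweezers are undisturbed.

```bash
python3 -c "
from bench import robot
print(robot.close_job())"
```

```text
the job is handed in; nothing more can be done
None
```

The blue cap is screwed fully home on the jar, level and released; the last look shows the loupe, specimen and tweezers undisturbed, and the job was handed in at about 20 s of the 61 s allowed.

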